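# Turn a flatted disc square in a marking jig and bring the bar up to its flat

### The job

Press a fingertip gently on the aluminium disc in the marking jig and turn it until its flat edge faces the steel alignment bar; then push the bar forward by its post until it bears snugly along the whole flat, and leave it there. Keep the disc down on its turntable, never push with more than 20 N (2 kg), and leave the other things on the bench where they are.

Things in the scene. Friction and masses are not known exactly. Their poses are not given: they have to be found in the camera images.
- jig: Black marking jig fixed to the bench: a plate 140 x 250 x 12 mm. Origin on the bench under the turntable's axis, z up. The plate spans x -70 to +70 and y -170 to +80 mm. Its +y axis is the way the alignment bar slides towards the disc, which lies at the origin. Two rails, 8 mm high on the plate, lie beside the bar's path at x = -59 and +59 mm.
- disc: Loose rigid aluminium disc, 100 mm in diameter, 10 mm thick, 0.2 kg, with one flat edge, 69 mm long, 36 mm from the centre; too wide to grip. Origin: centre of its underside, 23 mm above the bench; z up; -y points square at the flat. Aligned when its axes are parallel to the jig's and the flat faces the bar; starts turned 50 to 180 degrees from that, either way. Turns with the turntable.
- disc_top (a point): Centre of the disc's top face, 33 mm above the bench. The top is plain and can be pressed anywhere; the four small dark dots near its centre are only marks.
- turntable (a point): Centre of the top of the dark steel turntable under the disc, 68 mm in diameter, 23 mm above the bench. It turns either way without end about the vertical, with 0.025 N m of friction. A spigot under the disc, 20 mm in diameter and 8 mm long, sits in its 22 mm hole and keeps the disc centred.
- disc_flat (a point): The middle of the disc's flat edge, at half its thickness.
- slide: Steel slide that carries the alignment bar; moves only along the jig's y, up to 53 mm. Origin on the axis of its upright post, 13 mm above the bench, at jig y = -103 mm when right back; starts up to 12 mm forward of that. Block 70 x 22 mm, to 35 mm above the bench. No spring: 4 N of friction holds it where it is left.
- bar_nominal (a point): Where the bar's front face would be if set at the middle of its adjustment: 27 mm ahead (jig +y) of the post, 24 mm above the bench. The true face is set anew each time, up to 4 mm nearer or farther, and screwed fast to the slide: feel or look for it. Bar 100 mm long (jig x), 12 mm deep, 13 to 35 mm high; two lands, 14 to 36 mm each side of the middle, bear on the flat.
- post (a point): Centre of the top of the round upright post on the slide, by which it is pushed: 16 mm in diameter, 35 to 70 mm above the bench, with free space behind it for a fingertip. The bar meets an aligned flat when the post is 58 to 68 mm from the turntable's axis. Pushed on a flat up to about 5 degrees out of line, the bar turns the disc square.
- jar: Bystander: amber glass jar, 54 mm in diameter, 75 mm tall; origin at the centre of its underside.
- spool: Bystander: grey spool standing on its end, 56 mm in diameter, 40 mm tall; origin at the centre of its underside.
- meter: Bystander: grey hand-held test meter lying on its back, 150 x 75 mm (its x, y), 44 mm high; origin at the centre of its underside.
There are look-alikes about, which are no part of the job. What is meant by the disc is not red, and is the larger of those in its own colour.

How it is judged:
At the end, for the whole second after the job is handed in: The disc lies down on its turntable at rest (underside less than 2 mm above it, centre within 3 mm of its axis), square to the jig within 0.03 rad, with its flat towards the bar and the bar resting against it with more than 0.5 N (angle between the x axis of disc and the x axis of jig, either way round below 0.03 rad and y of disc_flat in the frame of jig below -0.03 m and contact force between slide and disc above 0.5 N and z of disc in the frame of jig below 0.025 m and horizontal distance between disc and jig below 0.003 m and linear speed of disc below 0.01 m/s and angular speed of disc below 0.05 rad/s); the robot touches nothing.
It fails at once if the disc is pressed or pushed by the fingers with more than 20 N (contact force between the fingers and disc above 20 N).
It fails at once if the bar or the rest of the jig is pressed or pushed by the fingers with more than 20 N (contact force between the fingers and jig above 20 N).
It fails at once if the disc is lifted more than 4 mm, or tipped more than 0.15 rad (z of disc in the frame of jig above 0.027 m or angle between disc's own z axis and vertical above 0.15 rad).
It fails at once if the jar, the spool or the meter is moved more than 20 mm (distance of any of jar, spool, meter from where it was at the start of the episode above 0.02 m).
It also fails if it takes over 67 s, if anything falls off the work surface, if the arm or the gripper's body presses on something with over 40 N, if the wrist force passes 120 N, or if a joint passes its speed limit or range.

### The arm

A 7-joint arm with a two-finger parallel gripper is mounted at the origin on the work surface. World frame = base frame: x ahead of the robot, y to its left, z up, the work surface at z = 0. Lengths are in m, angles in rad, forces in N, time in s.
With the tool pointing down it reaches from about 0.4 to 0.925 m from the base axis. Payload 5.6 kg.
Tool frame: the origin (TCP) lies midway between the tips of the shut fingers; the grasp point (between the pads) lies 19 mm behind it; z points along the fingers, y is the direction in which the jaws open and shut (so a half turn about z gives the same grasp; the last joint's range is limited). The gripper opens to 85 mm and grips with 20 to 120 N. Pads are 22 mm wide; open, the fingers measure 114 mm over their backs; the gripper's body (76 mm by 85 mm) begins 54 mm behind the grasp point. The pads swing forward as they close: fully open they stand 13 mm farther back than shut.
Start: joints at [-1.337, 0.468, -0.012, 1.603, 0.006, 1.071, -0.056], TCP at [0.178, 0.625, 0.231] pointing down, gripper open.
Joint ranges: [-2.53, 2.53], [-0.31, 2.02], [-1.57, 1.55], [0.28, 2.44], [-1.29, 4.43], [0.15, 1.84], [-2.92, 2.92]. Speed limits (rad/s): [2.57, 2.57, 3.14, 3.14, 3.14, 3.14, 3.14].

### API

Orientations are given as a unit quaternion [x, y, z, w].
In Python, from workcell import env, grip, kin, viewer, workorder, models, current_time_s, current_joints, current_joint_velocities, current_effort, current_eef_pos, current_orientation, current_force, current_torque, current_grip_width gives the robot as it stands. Calls block until the motion is done:
- env.move_ptp(position, orientation): joint-space move of the TCP to a pose.
- env.move_linear(position, rate=0.15, attitude=None, until_force=None): straight line of the TCP; attitude=None keeps the orientation; rate is the mean speed in m/s. With until_force (N) it stops when the force on the tool has changed by that much, and returns True; else False.
- env.move_joints(angles): joint-space move.
- grip(opening, grip_force=None): finger opening in m; grip_force is the grip in N (None keeps the last); returns when the fingers have stopped.
- env.sleep(seconds).
- kin.inverse_kinematics(position, orientation): joint angles nearest the present ones, or None.
- viewer.capture(name): name is "side" or "top"; returns the picture (420x560x3 uint8, red, green, blue); there is no depth.
- viewer.camera_info(name): a dict with "fx", "fy", "cx", "cy" (pixels), "k1" (the pictures are not rectified: a ray, as slopes to the right and down, at radius r is drawn at 1 + k1 r^2 times it, then the intrinsics apply), "camera_from_world" (4x4, takes a point from world to camera coordinates). Camera axes: x right, y down, z forward; pixel columns grow to the right and rows downward; lengths in m; the calibration is good to about 2 mm. A picture is of the moment at which its call begins. camera_info takes no time and is no camera call.
A pose or a line that the arm cannot do raises env.IKError and nothing moves.
- workorder.job_done(): hands the job in, once; it reports no verdict.
Trained networks look in the newest picture that a camera, given by its name, has taken for a name from the list of things; names that differ only in an ending like _2 or _b are one class to them, and where a whole thing is asked for, a point or a joint stands for the part that bears it (a point fixed in the world has none). Each returns a list of dicts, best first, with "conf" (0 to 1); they miss things now and then, are a little off and sometimes report something else, mostly with a low value. They report only what shows in the picture. A call takes as long as a camera call. They do not tell look-alikes from the thing itself.
- models.spot_in(camera, target): "xyz" ([x, y, z] in m, in world coordinates, good to about 4 mm: the middle of the surface that is visible of it).
- models.outline_of(camera, target): "region" (420x560 bool, what is visible of it).
Readings, each from a call of its own:
- current_time_s(): time.
- current_joints(): joint angles.
- current_joint_velocities(): joint speeds.
- current_effort(): joint torques, N m.
- current_eef_pos(): TCP position.
- current_orientation(): TCP orientation.
- current_force(): force on the tool from outside, world axes, zero at the start.
- current_torque(): the same for the moment, N m.
- current_grip_width(): finger opening in m.
Only numpy, scipy, OpenCV 4.12 (cv2) and the standard library are available. Lean on these libraries where they do the work, as an engineer would, in place of code of your own. Each camera call takes 0.05 s, during which the arm holds its last target.

## Working session

There is one attempt and no reset: what is moved stays moved. The work goes in short steps, each a Python script; the robot and the scene stay as the last script left them, time stands still between calls to the robot, and variables do not carry over. Pictures are saved under pics/ and viewed, and the job is handed in when it is done.

```bash
ls; mkdir -p pics
python3 - <<'E'
from workcell import *
import cv2
for n in ("side","top"):
    im=viewer.capture(n); cv2.imwrite(f"pics/{n}0.png",im[:,:,::-1])
    print(n,viewer.camera_info(n))
print(current_time_s(),current_eef_pos(),current_orientation(),current_grip_width())
for n in ("side","top"):
  for t in ("disc","jig","slide","post","disc_flat","disc_top","jar","spool","meter"):
    print(n,t,[(d["xyz"],round(d["conf"],2)) for d in models.spot_in(n,t)])
print(current_time_s())
E
```

```text
pics
side {'fx': 391.78358767916336, 'fy': 391.78358767916336, 'cx': 286.6237913606227, 'cy': 206.09592651094107, 'k1': -0.03368060542082799, 'camera_from_world': array([[-0.93325144, -0.3587892 ,  0.01766496,  0.56157797],
       [-0.28987551,  0.7231318 , -0.62693907,  0.18247438],
       [ 0.21216487, -0.59021243, -0.778868  ,  1.08327609],
       [ 0.        ,  0.        ,  0.        ,  1.        ]])}
top {'fx': 496.3476478986485, 'fy': 496.3476478986485, 'cx': 283.8005894541826, 'cy': 210.02778194230797, 'k1': -0.1269948882050426, 'camera_from_world': array([[-5.30073101e-03, -9.99985608e-01, -8.28443845e-04,
         8.58316845e-02],
       [-9.84916002e-01,  5.36413134e-03, -1.72949980e-01,
         6.12400593e-01],
       [ 1.72951935e-01, -1.00813723e-04, -9.84930261e-01,
         1.34203174e+00],
       [ 0.00000000e+00,  0.00000000e+00,  0.00000000e+00,
         1.00000000e+00]])}
0.1 [0.17758345 0.62475186 0.23042009] [ 1.37999070e-01  9.90432029e-01 -8.05926334e-04 -5.11917363e-05] 0.08509420213366439
side disc [([0.5941, 0.0897, 0.0379], 0.97), ([0.4175, 0.0953, 0.0185]
[... 521 characters left out ...]
0.4507, 0.0407], 0.59)]
top disc [([0.6257, 0.2541, 0.0122], 0.92), ([0.4226, 0.0863, 0.0177], 0.86), ([0.5953, 0.0869, 0.032], 0.83)]
top jig [([0.6096, 0.0205, 0.0112], 0.85)]
top slide [([0.6133, -0.001, 0.0382], 0.59)]
top post [([0.6136, 0.0057, 0.0397], 0.94)]
top disc_flat [([0.6243, 0.256, 0.0122], 0.88), ([0.4218, 0.0857, 0.0191], 0.64), ([0.592, 0.0873, 0.0266], 0.58)]
top disc_top [([0.5914, 0.0847, 0.0307], 0.94), ([0.4235, 0.0898, 0.0172], 0.65), ([0.6138, 0.003, 0.0353], 0.4), ([0.6079, 0.0201, 0.0079], 0.17)]
top jar [([0.7005, -0.2295, 0.0765], 0.73), ([0.6149, -0.0031, 0.0366], 0.53)]
top spool [([0.7526, 0.2174, 0.0437], 0.74)]
top meter [([0.498, 0.4403, 0.0401], 0.7)]
1.0
```

View pics/top0.png

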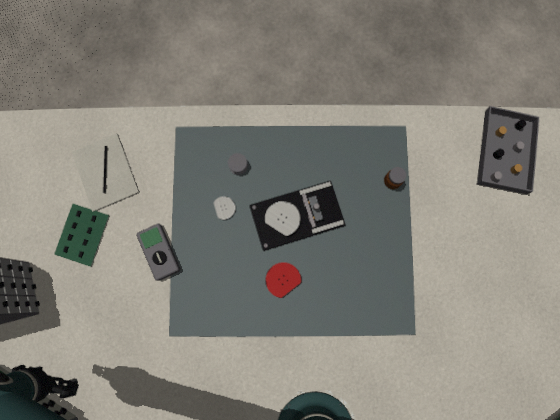

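View pics/side0.png

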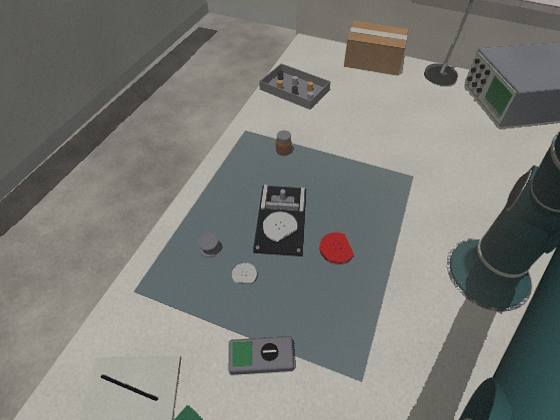

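Run:
```python
import cv2
im=cv2.imread("pics/top0.png")
cv2.imwrite("pics/top0c.png",cv2.resize(im[150:300,200:400],None,fx=4,fy=4,interpolation=cv2.INTER_CUBIC))
```

```text
(no output)
```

View pics/top0c.png

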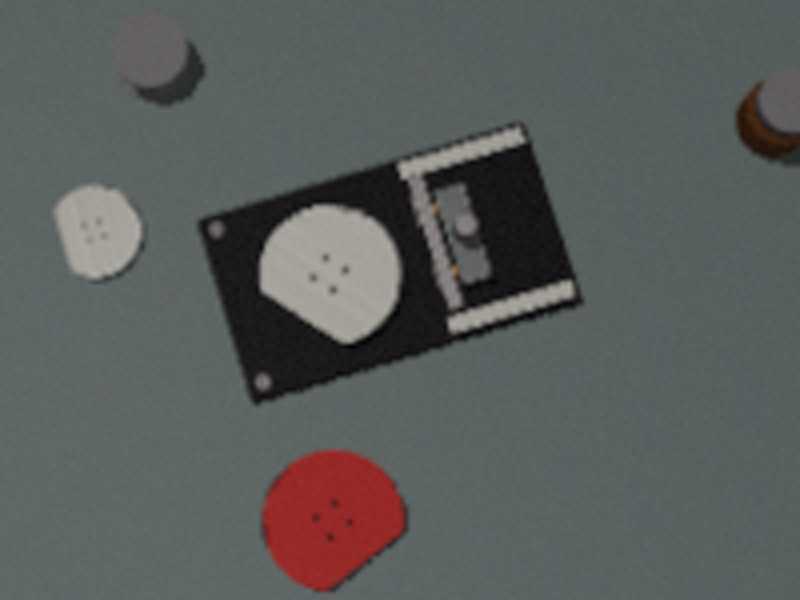

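The top view shows three round pieces with a flat. They are the silver disc on the black jig at (283,218), a smaller silver one at (224,208) and a red one at (284,280). The one meant is at (283,218): it is not red, it is the larger silver one, and it sits in the jig. The crop confirms this. Its flat faces lower left, and the bar and post are on the right, near (316,206). Next I'll measure precisely.

```bash
cat > h.py <<'E'
from workcell import *
import numpy as np, cv2
from scipy.optimize import least_squares
def undist(n,px):
    c=viewer.camera_info(n); px=np.atleast_2d(px).astype(float)
    d=np.c_[(px[:,0]-c["cx"])/c["fx"],(px[:,1]-c["cy"])/c["fy"]]; u=d.copy()
    for _ in range(20): u=d/(1+c["k1"]*(u**2).sum(1,keepdims=True))
    return u
def onplane(n,px,z):
    T=viewer.camera_info(n)["camera_from_world"]; R=T[:3,:3]; o=-R.T@T[:3,3]
    r=np.c_[undist(n,px),np.ones(len(np.atleast_2d(px)))]@R
    return o+r*((z-o[2])/r[:,2:3])
def proj(n,P):
    c=viewer.camera_info(n);T=c["camera_from_world"];q=np.atleast_2d(P)@T[:3,:3].T+T[:3,3]
    u=q[:,:2]/q[:,2:];u=u*(1+c["k1"]*(u**2).sum(1,keepdims=True));return u*[c["fx"],c["fy"]]+[c["cx"],c["cy"]]
def outl(n,t,near):
    best=None
    for d in models.outline_of(n,t):
        r=d["region"]; ys,xs=np.nonzero(r)
        if np.hypot(xs.mean()-near[0],ys.mean()-near[1])<15: return r,d["conf"]
    return None,0
def silver_contour(n,near,rad=40):
    im=viewer.capture(n); r,c=outl(n,"disc",near); return im,r,c
def fitdisc(n,r,z=0.033):
    # subpixel contour of mask -> plane; fit circle R50 with flat at 36
    b=cv2.GaussianBlur(r.astype(np.float32),(0,0),1.0)
    big=cv2.resize(b,None,fx=4,fy=4,interpolation=cv2.INTER_LINEAR)
    cs,_=cv2.findContours((big>.5).astype(np.uint8),cv2.RETR_EXTERNAL,cv2.CHAIN_APPROX_NONE)
    p=max(cs,key=len)[:,0,:]; px=(p+.5)/4-.5
    W=onplane(n,px,z)[:,:2]
    return fit2(W)
def fit2(W):
    c0=W.mean(0); best=None
    for a0 in np.arange(0,2*np.pi,.3):
        def f(v):
            d=W-v[:2]; rr=np.hypot(*d.T); nn=d@[np.cos(v[2]),np.sin(v[2])]
            return np.maximum(rr-v[3],nn-v[3]*.72)*1000
        s=least_squares(f,[*c0,a0,.05],loss="soft_l1")
        if best is None or s.cost<best.cost: best=s
    return best.x,np.sqrt(2*best.cost/len(W))
E
python3 - <<'E'
from h import *
for n,near in (("top",(283,218)),("side",(281,227))):
    im=viewer.capture(n)
    r,c=outl(n,"disc",near)
    if r is None: print("none");continue
    print(n,r.sum(),c,*fitdisc(n,r))
    # own threshold: bright & unsaturated, within dilated region
    m=cv2.dilate(r.astype(np.uint8),np.ones((7,7)))
    g=im.astype(int).min(2); print(np.percentile(g[r],[5,50,95]))
    th=((g>110)&(m>0)).astype(np.uint8)
    k,l,st,ce=cv2.connectedComponentsWithStats(th); i=1+st[1:,4].argmax()
    print("thr",st[i,4],*fitdisc(n,l==i))
    rj,cj=outl(n,"jig",(295,215) if n=="top" else (282,220))
    o=im.copy()
    for mk,col in ((r,(255,0,0)),(rj,(0,255,0))):
        if mk is None: continue
        cs,_=cv2.findContours(mk.astype(np.uint8),0,1); cv2.drawContours(o,cs,-1,col,1)
    cv2.imwrite(f"pics/o_{n}.png",cv2.resize(o[140:290,200:400,::-1],None,fx=4,fy=4,interpolation=cv2.INTER_NEAREST))
print(current_time_s())
E
```

```text
top 931 0.84 [0.59086746 0.08860445 2.52989381 0.0511395 ] 0.8231779390643573
[ 92.5 155.  158. ]
thr 866 [0.59284464 0.08810719 2.5673964  0.04942683] 0.5763776133207908
side 765 0.66 [0.58720844 0.09342709 2.58417725 0.05201289] 1.2684788841383996
[ 83.2 155.  160. ]
thr 729 [0.58884546 0.0900862  2.58957713 0.0508352 ] 1.0052937926883847
1.3
```

View pics/o_top.png

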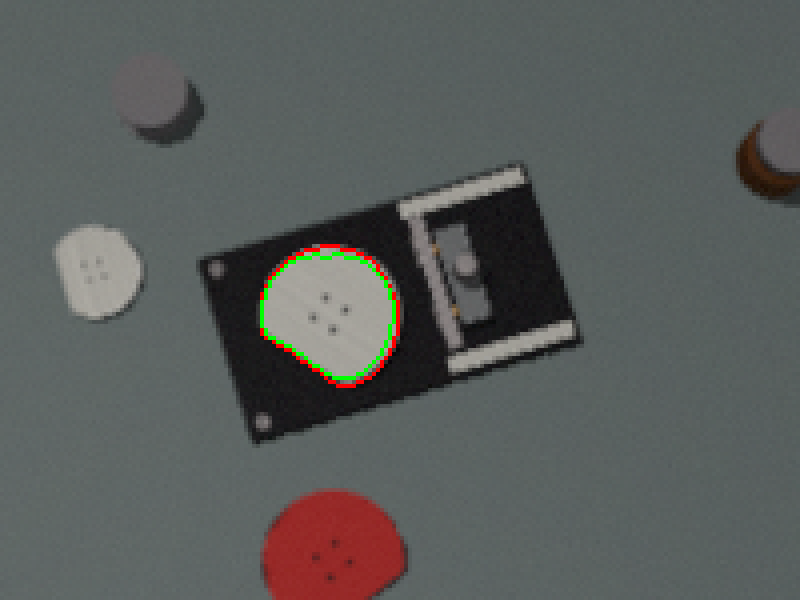

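View pics/o_side.png

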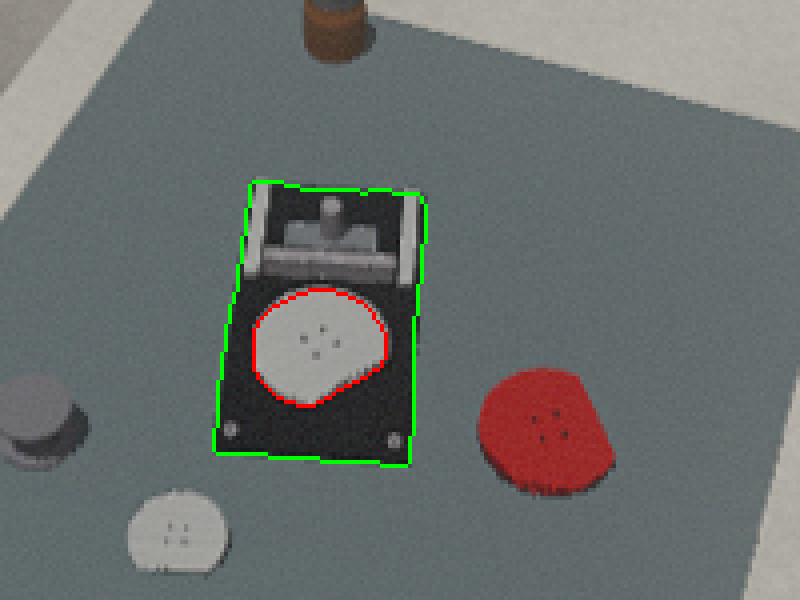

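```bash
cat >> h.py <<'E'
RECT=np.array([[-.07,.08],[.07,.08],[.07,-.17],[-.07,-.17]])
def jigmask(n,im,box):
    x0,y0,x1,y1=box
    b=cv2.GaussianBlur(im,(0,0),.6).astype(int)
    m=np.zeros(im.shape[:2],np.uint8); m[y0:y1,x0:x1]=(b.max(2)<55)[y0:y1,x0:x1]
    k,l,st,_=cv2.connectedComponentsWithStats(m); i=1+st[1:,4].argmax()
    cs,_=cv2.findContours((l==i).astype(np.uint8),0,cv2.CHAIN_APPROX_NONE)
    return cv2.drawContours(np.zeros_like(m),[cv2.convexHull(max(cs,key=len))],-1,1,-1)
def fitjig(n,m,z=.012):
    big=cv2.resize(cv2.GaussianBlur(m.astype(np.float32),(0,0),.8),None,fx=4,fy=4)
    cs,_=cv2.findContours((big>.5).astype(np.uint8),0,cv2.CHAIN_APPROX_NONE)
    W=onplane(n,(max(cs,key=len)[:,0,:]+.5)/4-.5,z)[:,:2]
    best=None
    for th in np.arange(0,2*np.pi,.4):
        def f(v):
            d=W-v[:2]; c,s=np.cos(v[2]),np.sin(v[2]); X=d@[c,s]; Y=d@[-s,c]
            return np.maximum(abs(X)-.07-v[3],abs(Y+.045)-.125-v[3])*1000
        c0=W.mean(0)+.045*np.array([-np.sin(th),np.cos(th)])
        s=least_squares(f,[*c0,th,0],loss="soft_l1")
        if best is None or s.cost<best.cost-1e-6: best=s
    return best.x,np.sqrt(2*best.cost/len(W))
E
python3 - <<'E'
from h import *
dc=np.array([.592,.088])
for n,box in (("top",(240,170,360,260)),("side",(245,175,315,265))):
    im=viewer.capture(n); m=jigmask(n,im,box); v,e=fitjig(n,m); print(n,m.sum(),v,e)
    o=im.copy(); c,s=np.cos(v[2]),np.sin(v[2])
    P=np.c_[v[:2]+RECT@np.array([[c,s],[-s,c]]),np.full(4,.012)]
    big=cv2.resize(o[140:290,200:400],None,fx=4,fy=4,interpolation=cv2.INTER_CUBIC)
    q=(proj(n,P)-[200,140]+.5)*4
    cv2.polylines(big,[q.round().astype(int)],True,(0,255,0),1)
    for Y,z in ((0,.033),(-.103,.07),(-.091,.07),(-.17,.012)):
        p=(proj(n,[v[0]-s*Y,v[1]+c*Y,z])[0]-[200,140]+.5)*4; cv2.circle(big,tuple(p.round().astype(int)),3,(255,0,0),-1)
    cv2.imwrite(f"pics/j_{n}.png",big[:,:,::-1])
print(current_time_s())
E
```

```text
top 3398 [ 0.59073892  0.08923497  0.27816022 -0.00116577] 3.4842809298187656
side 2205 [ 0.58737406  0.09418678  0.29778845 -0.00111438] 4.167895628924071
1.4
```

View pics/j_top.png

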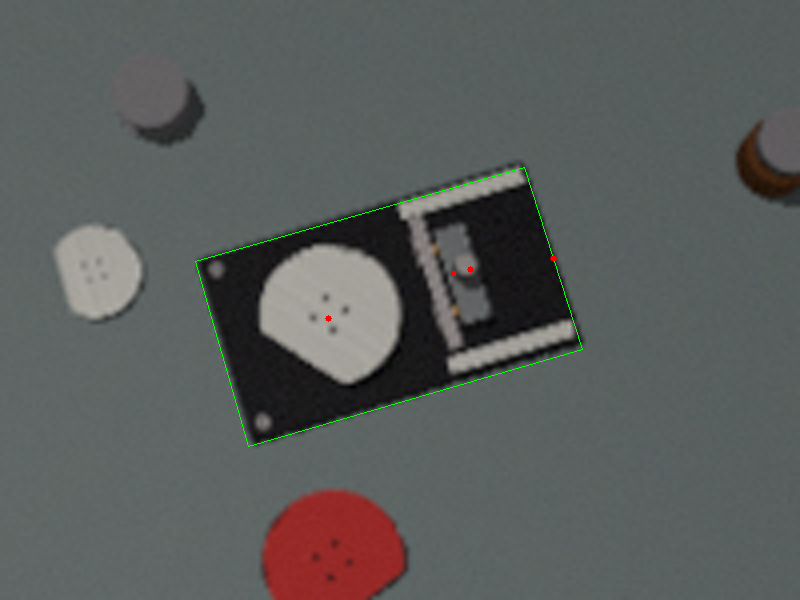

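View pics/j_side.png

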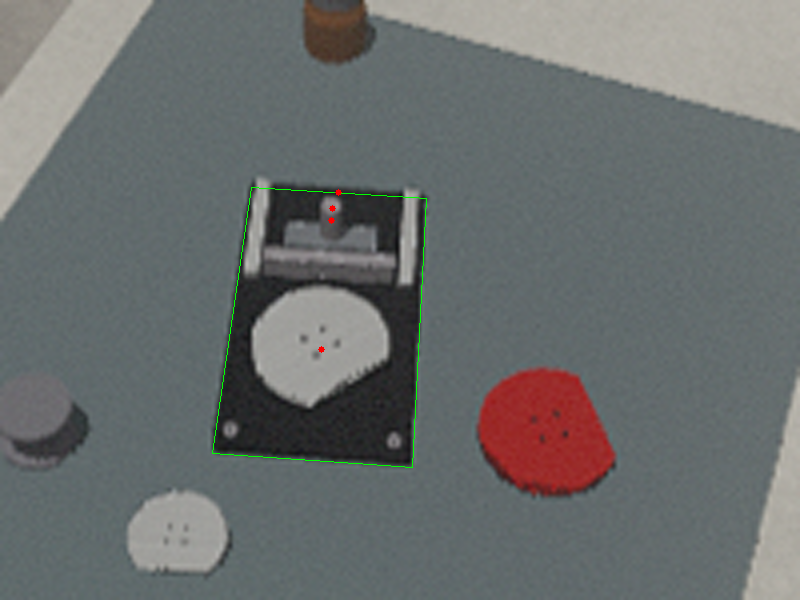

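```bash
cat >> h.py <<'E'
def quat(psi): return [np.cos(psi/2),np.sin(psi/2),0.,0.]
E
python3 - <<'E'
from h import *
for p in np.arange(-180,180,20):
    j=kin.inverse_kinematics([.5915,.089,.06],quat(np.radians(p)))
    print(p, None if j is None else np.round(j,2))
E
```

```text
-180 [-0.34  0.6   0.18  1.85 -0.16  0.7   1.5 ]
-160 [-0.28  0.6   0.1   1.85 -0.09  0.7   1.79]
-140 [-0.23  0.6   0.04  1.85 -0.03  0.7   2.09]
-120 [-0.17  0.6  -0.04  1.84  0.04  0.7   2.38]
-100 [-0.11  0.61 -0.12  1.84  0.11  0.7   2.67]
-80 [-1.04  1.13  1.33  1.9  -1.2   1.22 -2.23]
-60 [-1.04  1.13  1.33  1.9  -1.2   1.22 -1.88]
-40 [-1.04  1.13  1.33  1.9  -1.2   1.22 -1.53]
-20 [-0.96  0.92  1.11  1.89 -1.    1.01 -1.31]
0 [-0.65  0.67  0.61  1.88 -0.54  0.76 -1.32]
20 [-0.66  0.68  0.62  1.88 -0.55  0.77 -0.96]
40 [-0.69  0.69  0.66  1.88 -0.59  0.78 -0.58]
60 [-0.65  0.67  0.6   1.88 -0.54  0.76 -0.27]
80 [-0.61  0.66  0.55  1.87 -0.49  0.75  0.03]
100 [-0.58  0.64  0.5   1.87 -0.44  0.74  0.34]
120 [-0.51  0.63  0.4   1.87 -0.36  0.72  0.62]
140 [-0.45  0.62  0.32  1.86 -0.28  0.71  0.91]
160 [-0.39  0.61  0.25  1.86 -0.22  0.7   1.2 ]
```

Run:
```python
from h import *
q=quat(np.radians(10))
env.move_ptp([.591,.089,.15],q); print(current_time_s(),current_joints())
grip(0.04); print(current_time_s(),current_grip_width())
env.move_linear([.591,.089,.06],rate=.1); env.sleep(.2)
print(current_time_s(),current_force(),current_eef_pos())
hit=env.move_linear([.591,.089,.015],rate=.01,until_force=3.)
print(hit,current_time_s(),current_force(),current_eef_pos(),current_joints())
env.sleep(.3);print(current_force())
for n in("top","side"):
    cv2.imwrite(f"pics/p_{n}.png",cv2.resize(viewer.capture(n)[140:290,200:400,::-1],None,fx=4,fy=4))
```

```text
3.825 [-0.71570691  0.54402417  0.68206781  1.83765793 -0.42651839  0.91097067
 -1.23070891]
4.3333 0.03968173609376782
5.5833 [ 0.13428363  0.73636368 -0.17270754] [0.59141181 0.08914623 0.06063899]
True 8.2583 [-0.39778467  0.18313126  5.28072522] [0.59103062 0.08900065 0.03160009] [-0.62367165  0.71033359  0.56362305  1.88112118 -0.56191417  0.71327192
 -1.12863826]
[-1.07219963  0.05675524  5.1472122 ]
```

View pics/p_side.png

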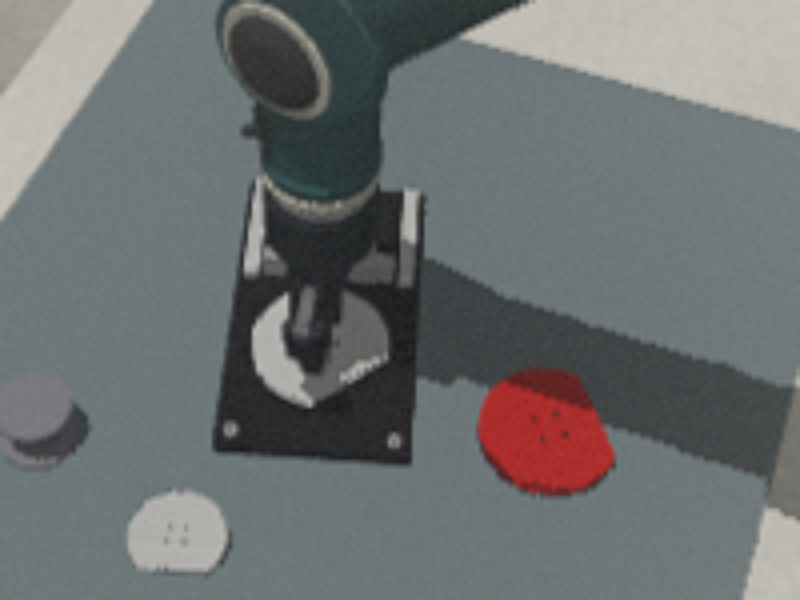

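Both tips rest on the disc at (315,345) in the side crop, pressing with about 5 N. I'll spin the wrist in small steps and watch the force.

Run:
```python
from h import *
def yaw():
    o=current_orientation(); return 2*np.arctan2(o[1],o[0])
y0=yaw()
for i in range(2):
    j=np.array(current_joints()) if i==0 else j
    j=j.copy(); j[6]+=.15; env.move_joints(j)
    print(round(current_time_s(),2),np.round(current_force(),2),round(yaw()-y0,3),np.round(current_eef_pos(),4))
env.sleep(.2)
for n in("top","side"):
    cv2.imwrite(f"pics/r_{n}.png",cv2.resize(viewer.capture(n)[140:290,200:400,::-1],None,fx=4,fy=4))
```

```text
8.93 [ 0.83 -0.16  1.69] 0.147 [0.5911 0.089  0.0316]
9.19 [ 0.07 -0.51  0.56] 0.294 [0.5912 0.089  0.0317]
```

View pics/r_side.png

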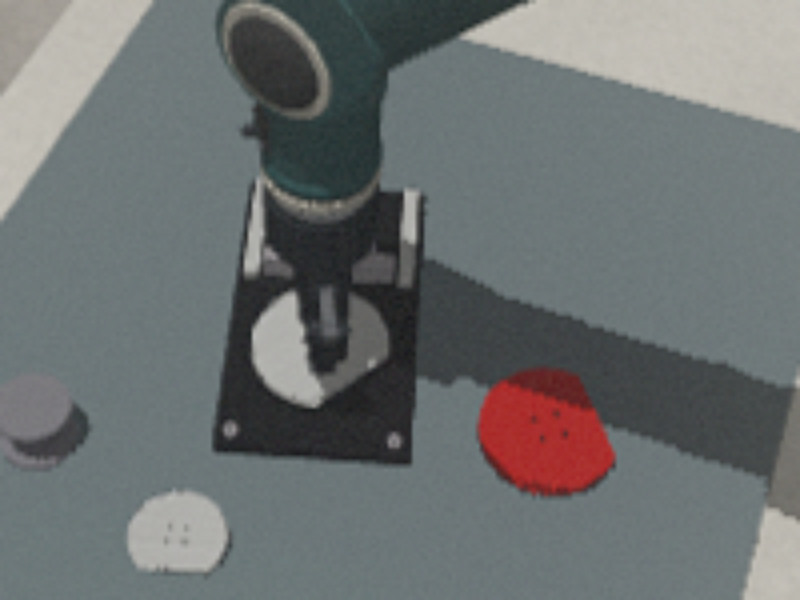

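View pics/r_top.png

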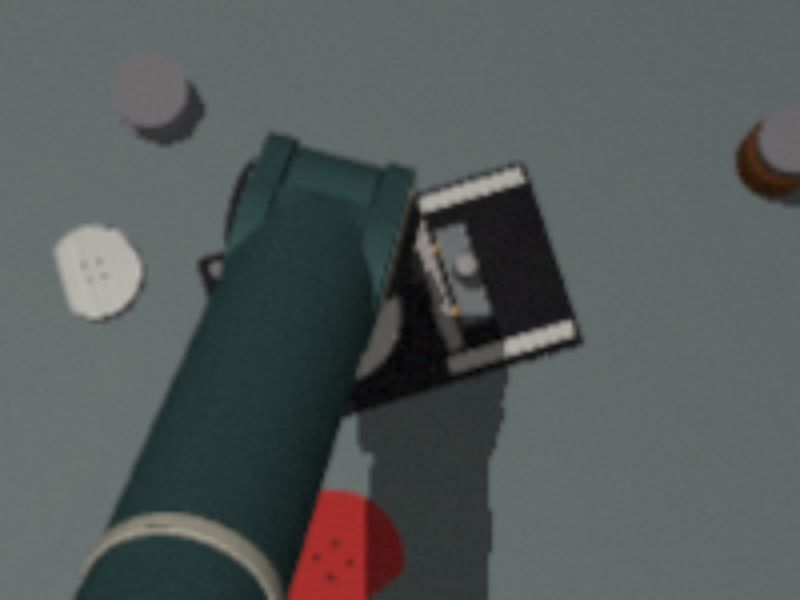

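The flat hardly moved, and the press had relaxed to 0.6 N because I commanded the measured joints. I'll set the press through the commanded height and then rotate.

Run:
```python
from h import *
def yaw():
    o=current_orientation(); return 2*np.arctan2(o[1],o[0])
f0=-.17
j=np.array(current_joints()); p=np.array(current_eef_pos()); y=yaw()
for i in range(10):
    p[2]-=.0005
    jj=np.array(kin.inverse_kinematics(p,quat(y))); print(np.abs(jj-j).max().round(4),end=" ")
    j=jj; env.move_joints(j); env.sleep(.05); f=current_force()[2]-f0
    print(round(p[2],4),round(f,2),np.round(current_eef_pos(),4))
    if f>5: break
np.save("j.npy",j)
print(current_time_s())
```

```text
0.0009 0.0311 5.52 [0.5912 0.089  0.0316]
9.7917
```

Run:
```python
from h import *
def yaw():
    o=current_orientation(); return 2*np.arctan2(o[1],o[0])
j=np.load("j.npy"); y0=yaw()
for i in range(4):
    j[6]+=.15; env.move_joints(j); f=current_force()
    print(round(current_time_s(),2),np.round(f,2),round(yaw()-y0,3),np.round(current_eef_pos(),4))
    if f[2]<3.5 or f[2]>8:
        j5=j.copy(); p=np.array(current_eef_pos())
        # Jacobian-ish z correction: ~10 N/mm
        dz=(f[2]-5.3)/9000
        a=np.array(kin.inverse_kinematics(p,quat(yaw()))); b=np.array(kin.inverse_kinematics(p+[0,0,dz],quat(yaw())))
        d=b-a; print("corr",np.round(d,4)); 
        if abs(d).max()<.01: j=j+d; env.move_joints(j); print(np.round(current_force(),2))
np.save("j.npy",j)
env.sleep(.1)
cv2.imwrite(f"pics/r2_side.png",cv2.resize(viewer.capture("side")[140:290,200:400,::-1],None,fx=4,fy=4))
```

```text
10.06 [-1.97 -1.34  6.31] 0.15 [0.5909 0.0888 0.0316]
10.32 [-2.93 -0.37  6.64] 0.3 [0.5907 0.0886 0.0316]
10.59 [-2.63 -0.18  7.15] 0.45 [0.5905 0.0884 0.0316]
10.86 [-3.8  -1.69  7.14] 0.6 [0.5903 0.0882 0.0316]
```

View pics/r2_side.png

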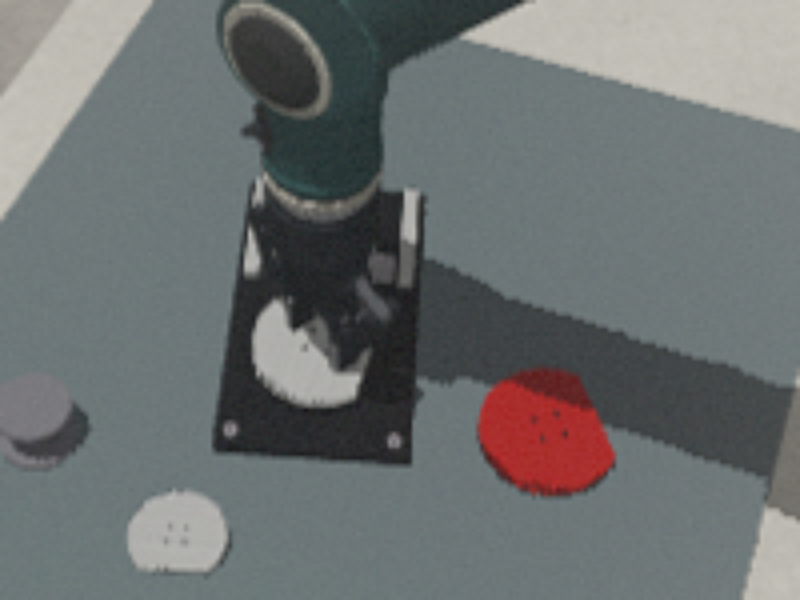

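The disc turns with the fingers: the flat now faces the lower right in the side crop, at about (365,380). I'll carry on, then lift and measure.

Run:
```python
from h import *
def yaw():
    o=current_orientation(); return 2*np.arctan2(o[1],o[0])
j=np.load("j.npy"); y0=yaw()
for i in range(10):
    j[6]+=.16; env.move_joints(j); f=current_force()
    print(round(current_time_s(),2),np.round(f,2),round(yaw()-y0,3),np.round(current_eef_pos(),4))
    if f[2]<3.5 or f[2]>9:
        p=np.array(current_eef_pos()); dz=(f[2]-5.3)/9000
        a=np.array(kin.inverse_kinematics(p,quat(yaw()))); b=np.array(kin.inverse_kinematics(p+[0,0,dz],quat(yaw())))
        d=b-a; print("corr",np.round(d,4))
        if abs(d).max()<.01: j=j+d; env.move_joints(j); print(np.round(current_force(),2))
    if f[2]>13: break
np.save("j.npy",j)
p=np.array(current_eef_pos()); p[2]=.09; env.move_linear(p,rate=.1)
# swing aside for a clear view
env.move_ptp([.52,-.16,.2],quat(yaw())); print(current_time_s(),current_joints())
for n in("top","side"):
    cv2.imwrite(f"pics/m_{n}.png",cv2.resize(viewer.capture(n)[140:290,200:400,::-1],None,fx=4,fy=4))
```

```text
11.28 [-4.11 -1.99  7.31] 0.16 [0.5903 0.0881 0.0316]
11.56 [-4.8  -1.7   8.44] 0.32 [0.5902 0.088  0.0315]
11.83 [-4.54 -3.89  8.33] 0.48 [0.5902 0.0877 0.0316]
12.11 [-4.04 -2.64  8.59] 0.64 [0.5901 0.0874 0.0315]
12.38 [-4.33 -4.11  9.07] 0.8 [0.5901 0.0872 0.0316]
corr [-0.0004 -0.0006  0.0005 -0.      0.0005  0.0007 -0.0004]
[-1.56 -1.36  3.92]
12.91 [-1.44 -2.46  4.95] 0.958 [0.591  0.0887 0.0316]
13.18 [-1.61 -1.59  4.65] 1.116 [0.5911 0.0888 0.0316]
13.46 [-3.02 -2.49  5.07] 1.276 [0.5909 0.0888 0.0316]
13.73 [-2.08 -2.26  5.19] 1.436 [0.5909 0.0887 0.0316]
14.01 [-3.07 -1.56  5.56] 1.596 [0.5908 0.0888 0.0316]
15.825 [-0.38184348  0.39333463  0.77395441  1.93261777 -0.33633499  0.9493604
  1.65868629]
```

View pics/m_top.png

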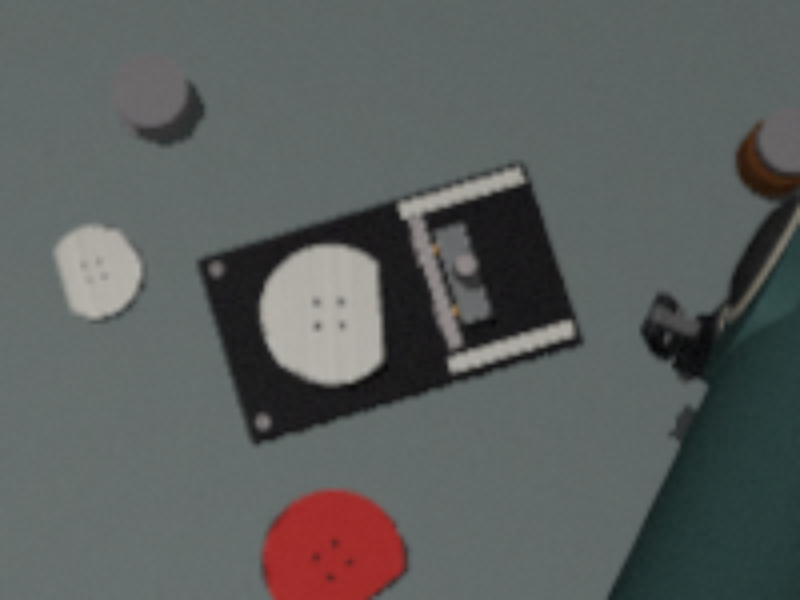

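View pics/m_side.png

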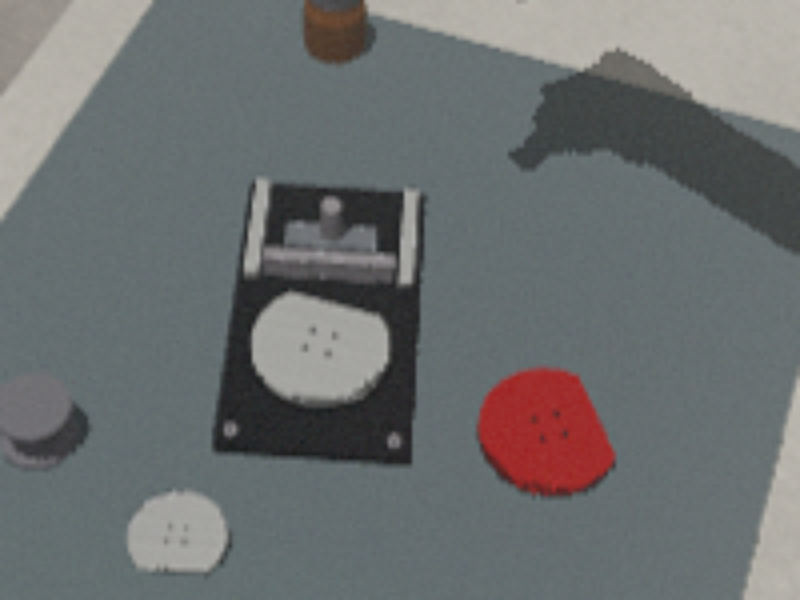

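The flat now faces the bar, turned about 15° short in both pictures: the flat is vertical at (382,310) in the top crop, while the bar at (437,280) tilts. I'll measure the flat, the rails and the jig edges.

```bash
cat >> h.py <<'E'
def meas(n,im,near):
    g=im.astype(int).min(2)
    th=(g>110).astype(np.uint8); k,l,st,ce=cv2.connectedComponentsWithStats(th)
    i=l[int(near[1]),int(near[0])]
    v,e=fitdisc(n,l==i); v[2]=(v[2]+np.pi)%(2*np.pi)-np.pi
    # rails: z=.020 top; bright elongated comps
    rails=[]
    for r in range(1,k):
        if r==i or not 25<st[r,4]<300: continue
        if np.hypot(*(ce[r]-near))>45: continue
        ys,xs=np.nonzero(l==r); W=onplane(n,np.c_[xs,ys],.02)[:,:2]
        w,V=np.linalg.eigh(np.cov(W.T)); d=V[:,1]; d=d*np.sign(d[1])
        rails.append((st[r,4],np.round(W.mean(0),4),round(np.arctan2(d[1],d[0])-np.pi/2,3),np.round(np.sqrt(w),4)))
    return v,e,rails
E
python3 - <<'E'
from h import *
for n,near in (("top",(283,218)),("side",(279,228))):
    im=viewer.capture(n); v,e,r=meas(n,im,near); print(n,np.round(v,4),"disc yaw",round(v[2]+np.pi/2,3),e)
    for x in r: print(x)
E
```

```text
top [ 0.5936  0.088  -1.5071  0.0495] disc yaw 0.064 0.6830035251705457
(np.int32(243), array([0.655 , 0.0013]), np.float64(1.261), array([0.0198, 0.039 ]))
(np.int32(143), array([ 0.5711, -0.0416]), np.float64(0.3), array([0.0037, 0.0266]))
side [ 0.5904  0.0888 -1.5318  0.0502] disc yaw 0.039 0.8204480071599259
(np.int32(88), array([ 0.6806, -0.0068]), np.float64(0.3), array([0.0033, 0.0283]))
(np.int32(87), array([ 0.5679, -0.0406]), np.float64(0.297), array([0.0033, 0.0276]))
(np.int32(128), array([ 6.23e-01, -6.00e-04]), np.float64(-1.406), array([0.0093, 0.027 ]))
(np.int32(29), array([ 0.6014, -0.0241]), np.float64(-1.345), array([0.0048, 0.0074]))
```

Run:
```python
from h import *
def yaw():
    o=current_orientation(); return 2*np.arctan2(o[1],o[0])
c=[.5915,.0887]; q=quat(2.3)
env.move_ptp([*c,.08],q); env.move_linear([*c,.045],rate=.08); env.sleep(.15)
f0=np.array(current_force())
hit=env.move_linear([*c,.02],rate=.01,until_force=3.)
p=np.array(current_eef_pos()); print(hit,current_time_s(),current_force()-f0,p)
y=yaw(); j=np.array(kin.inverse_kinematics(p-[0,0,.0004],quat(y)))
print(np.abs(j-current_joints()).max())
env.move_joints(j); print(np.round(current_force()-f0,2))
for i in range(2):
    j[6]+=.125; env.move_joints(j)
    print(round(current_time_s(),2),np.round(current_force()-f0,2),round(yaw()-y,3),np.round(current_eef_pos(),4))
p=np.array(current_eef_pos()); p[2]=.09; env.move_linear(p,rate=.1)
env.move_ptp([.52,-.16,.2],quat(yaw())); print(current_time_s())
for n,near in (("top",(283,218)),("side",(279,228))):
    im=viewer.capture(n); v,e,r=meas(n,im,near); print(n,np.round(v,4),"disc yaw",round(v[2]+np.pi/2,3),e)
    cv2.imwrite(f"pics/m2_{n}.png",cv2.resize(im[140:290,200:400,::-1],None,fx=4,fy=4))
for t in ("post",): 
    for n in("top","side"): print(n,[(d["xyz"],round(d["conf"],2)) for d in models.spot_in(n,t)])
```

```text
True 19.2667 [-0.91048533  0.35216618  4.88305135] [0.59149809 0.08869849 0.03158274]
0.001076076142993987
[-1.36 -0.64  6.28]
19.77 [-1.67 -0.02  7.09] 0.125 [0.5913 0.0886 0.0316]
20.02 [-3.04 -0.08  7.45] 0.25 [0.5911 0.0885 0.0316]
21.8417
top [ 0.5935  0.088  -1.2692  0.0495] disc yaw 0.302 0.5802890133967002
side [ 0.5907  0.089  -1.2707  0.05  ] disc yaw 0.3 0.9548089348271969
top [([0.6142, 0.0009, 0.0367], 0.77), ([0.7528, 0.2152, 0.0403], 0.3)]
side [([0.6164, 0.0066, 0.0331], 0.7)]
```

View pics/m2_top.png

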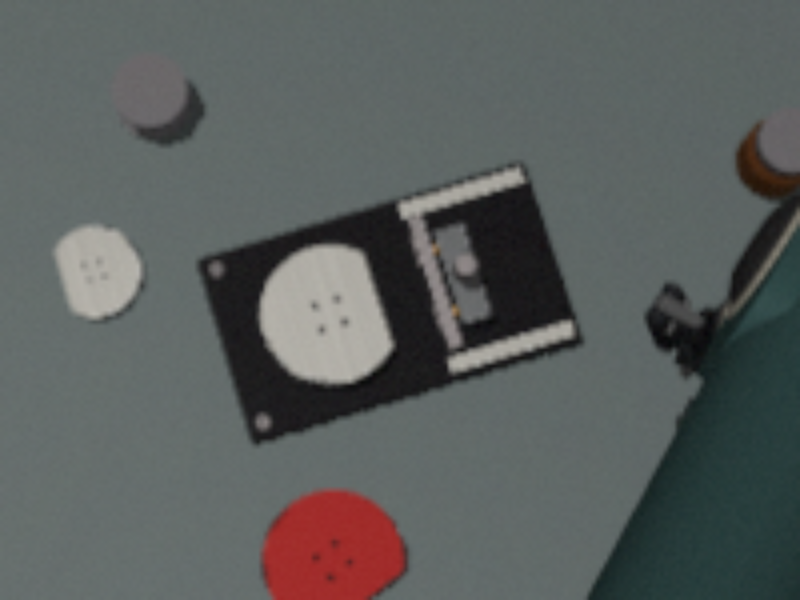

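View pics/m2_side.png

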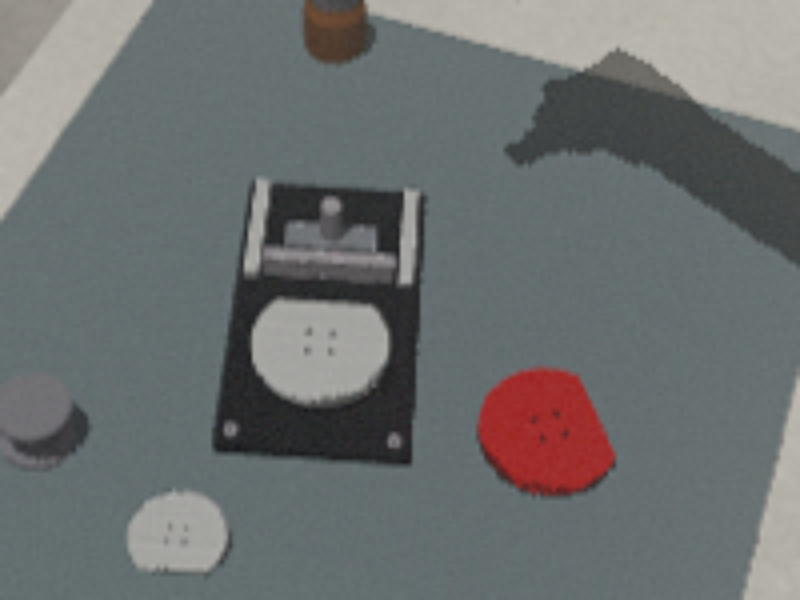

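Both views now give the disc a yaw of 0.30 against about 0.298 for the rails, so it is aligned. The post top shows at (466,264) in the top crop and (331,204) in the side crop. I'll triangulate it and push.

Run:
```python
from h import *
from scipy.optimize import least_squares
a=np.array([200+465.5/4-.5,140+264/4-.5]); b=np.array([200+331/4-.5,140+204/4-.5])
s=least_squares(lambda P:np.r_[proj("top",P)[0]-a,proj("side",P)[0]-b],[.62,0,.07]); print(s.x,s.fun)
y=.298; ux=np.array([np.cos(y),np.sin(y)]); uy=np.array([-np.sin(y),np.cos(y)]); c=np.array([.5915,.0887])
P=(onplane("top",[a],.07)[0,:2]+onplane("side",[b],.07)[0,:2])/2
print("post jig",(s.x[:2]-c)@ux,(s.x[:2]-c)@uy, (P-c)@ux,(P-c)@uy)
start=c+uy*-.142+ux*((P-c)@ux)
grip(0.0); q=quat(y+np.pi/2)
env.move_ptp([*start,.13],q); env.move_linear([*start,.048],rate=.1); env.sleep(.2)
print(current_time_s(),current_eef_pos(),current_grip_width(),current_force())
for n in("top","side"):
    cv2.imwrite(f"pics/b_{n}.png",cv2.resize(viewer.capture(n)[140:290,200:400,::-1],None,fx=4,fy=4))
```

```text
[ 0.62102498 -0.00694737  0.07039001] [ 0.07061699  0.40560349 -0.42379019 -0.11728795]
post jig 0.00014076155301091206 -0.10010057286962387 0.00011250950131524438 -0.10019956417930259
24.4083 [ 0.63373628 -0.04697047  0.04865972] -0.00020555709001316786 [ 0.11583086  0.70997637 -0.02374137]
```

View pics/b_side.png

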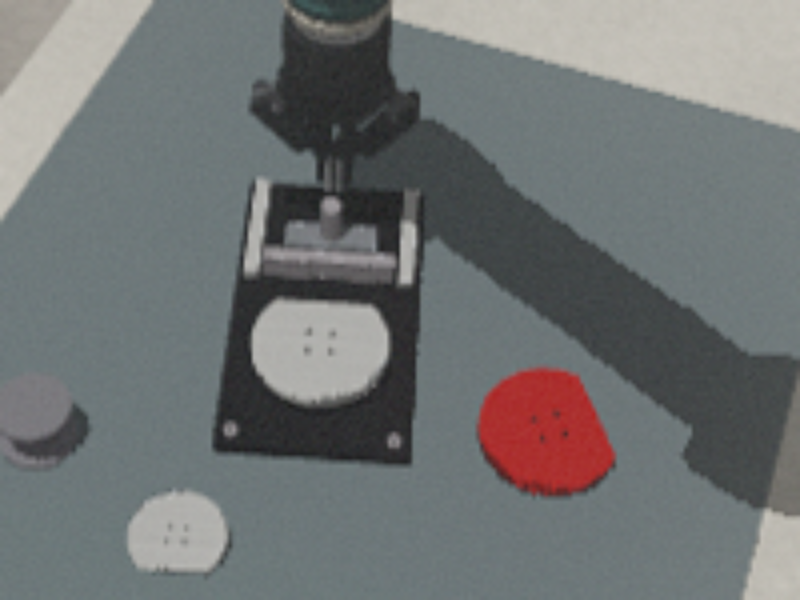

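View pics/b_top.png

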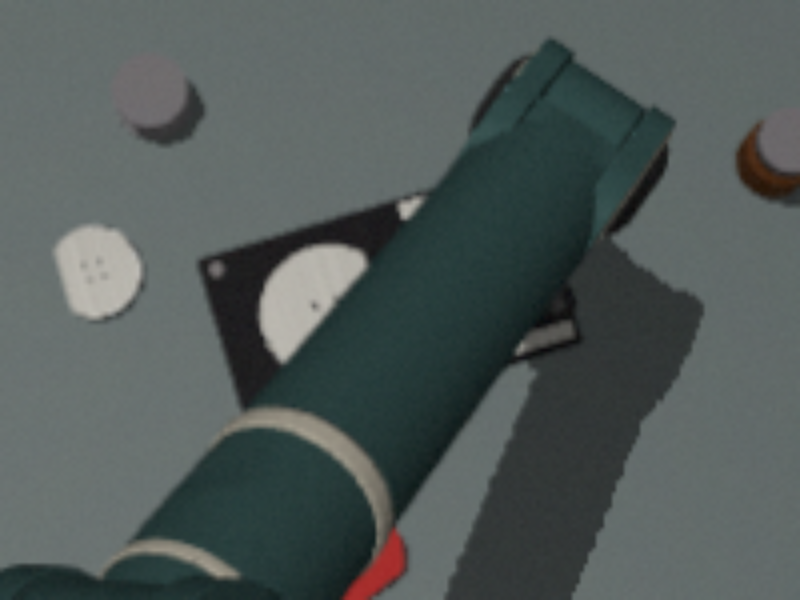

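The shut fingers stand right behind the post (side crop about (333,175)), clear of everything. Now I'll push.

```bash
cat >> h.py <<'E'
Y=.298; ux=np.array([np.cos(Y),np.sin(Y)]); uy=np.array([-np.sin(Y),np.cos(Y)]); c0=np.array([.5915,.0887])
def W(y,z=.048): return [*(c0+uy*y+ux*.0001),z]
def fy(): return -np.array(current_force())[:2]@uy
def ty(): return (np.array(current_eef_pos())[:2]-c0)@uy
E
python3 - <<'E'
from h import *
f0=np.mean([fy() for _ in range(5)]); print("f0",f0)
h=env.move_linear(W(-.11),rate=.015,until_force=2.5); print(h,current_time_s(),ty(),fy()-f0)
h=env.move_linear(W(-.092),rate=.02,until_force=8); print(h,current_time_s(),ty(),fy()-f0,current_force())
E
```

```text
f0 0.4767619891606212
True 25.9 -0.1200153104204776 0.7241346278005003
False 27.4417 -0.09183602924459058 3.6817031479678755 [ 0.06749574 -4.32946634 -1.35347714]
```

Run:
```python
from h import *
f0=.3
h=env.move_linear(W(-.072),rate=.006,until_force=6); print(h,current_time_s(),ty(),fy()-f0,current_force())
env.sleep(.2); print(ty(),fy()-f0)
for n in("top","side"):
    cv2.imwrite(f"pics/d_{n}.png",cv2.resize(viewer.capture(n)[140:290,200:400,::-1],None,fx=4,fy=4))
```

```text
True 29.275 -0.08326826875543303 0.6382332832587627 [ 0.62146207 -0.79061221  0.68356524]
-0.08392152658489005 -0.0817080281350987
```

View pics/d_side.png

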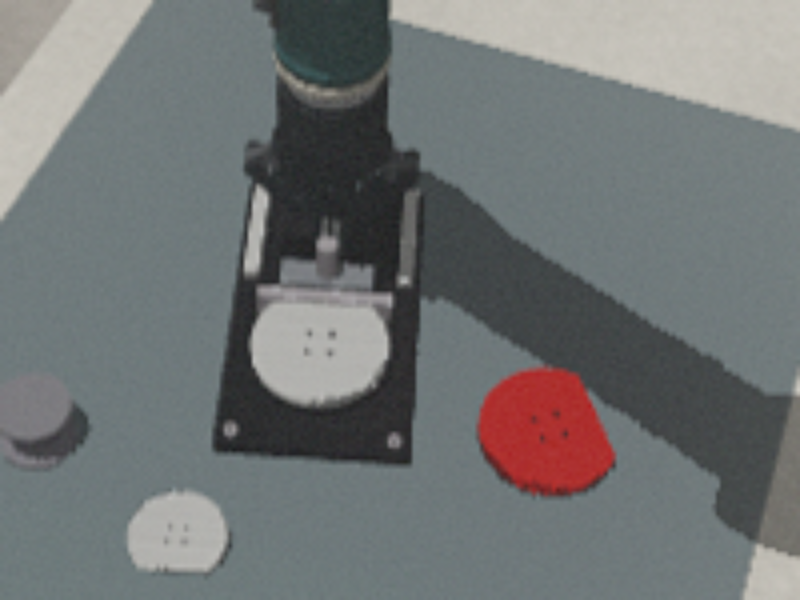

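The bar has met the flat at post y of about -63.5 mm, and the tool backed off. I'll now press it snug in small steps and read the held force.

Run:
```python
from h import *
f0=.2; y=ty()
for i in range(25):
    y+=.0003; env.move_linear(W(y),rate=.005); env.sleep(.05); f=np.mean([fy() for _ in range(3)])-f0
    print(round(current_time_s(),2),round(y*1000,2),round(ty()*1000,2),round(f,2))
    if f>10.5: break
env.sleep(.3); print(fy()-f0,current_force())
```

```text
30.32 -84.13 -84.11 0.22
30.62 -83.83 -83.82 -0.7
30.92 -83.53 -83.54 -0.03
31.22 -83.23 -83.31 -0.78
31.52 -82.93 -83.26 0.61
31.82 -82.63 -83.22 3.09
32.12 -82.33 -83.17 4.74
32.42 -82.03 -83.13 5.87
32.72 -81.73 -83.16 5.85
33.02 -81.43 -83.14 6.89
33.32 -81.13 -83.17 7.33
33.62 -80.83 -83.14 7.91
33.92 -80.53 -83.13 9.29
34.22 -80.23 -83.09 9.31
34.52 -79.93 -83.05 9.7
34.82 -79.63 -83.05 10.23
35.12 -79.33 -83.07 10.14
35.42 -79.03 -83.06 10.18
35.72 -78.73 -83.02 11.52
11.404258212148218 [  4.48772094 -10.76090337  -5.42271037]
```

Stalled firmly at 11 N, with 4 N of that taken by slide friction. I'll back off, lift, clear the view and check.

Run:
```python
from h import *
p=np.array(W(-.0835,current_eef_pos()[2]))
env.move_linear(W(-.105),rate=.04); print(ty(),current_force())
env.move_linear(W(-.105,.14),rate=.12)
env.move_ptp([.52,-.16,.2],current_orientation()); print(current_time_s())
for n,near in (("top",(283,218)),("side",(279,228))):
    im=viewer.capture(n); 
    cv2.imwrite(f"pics/e_{n}.png",cv2.resize(im[140:290,200:400,::-1],None,fx=4,fy=4,interpolation=cv2.INTER_CUBIC))
    v,e,r=meas(n,im,near); print(n,np.round(v,4),"disc yaw",round(v[2]+np.pi/2,3),e); [print(x) for x in r]
```

```text
-0.1046253052879364 [-0.37322177 -1.26100426 -0.56509119]
38.525
top [ 0.5957  0.0826 -1.2716  0.054 ] disc yaw 0.299 1.9898025248809867
(np.int32(136), array([ 0.6839, -0.0078]), np.float64(0.301), array([0.0037, 0.027 ]))
(np.int32(143), array([ 0.5711, -0.0416]), np.float64(0.3), array([0.0037, 0.0266]))
side [0.5953 0.089  0.2281 0.054 ] disc yaw 1.799 2.218627711113831
(np.int32(90), array([ 0.6807, -0.0069]), np.float64(0.295), array([0.0034, 0.0284]))
(np.int32(86), array([ 0.5678, -0.0405]), np.float64(0.295), array([0.0032, 0.0277]))
(np.int32(33), array([0.6329, 0.0245]), np.float64(-1.155), array([0.0048, 0.0077]))
(np.int32(30), array([0.5913, 0.0128]), np.float64(-0.967), array([0.0043, 0.0079]))
```

View pics/e_top.png

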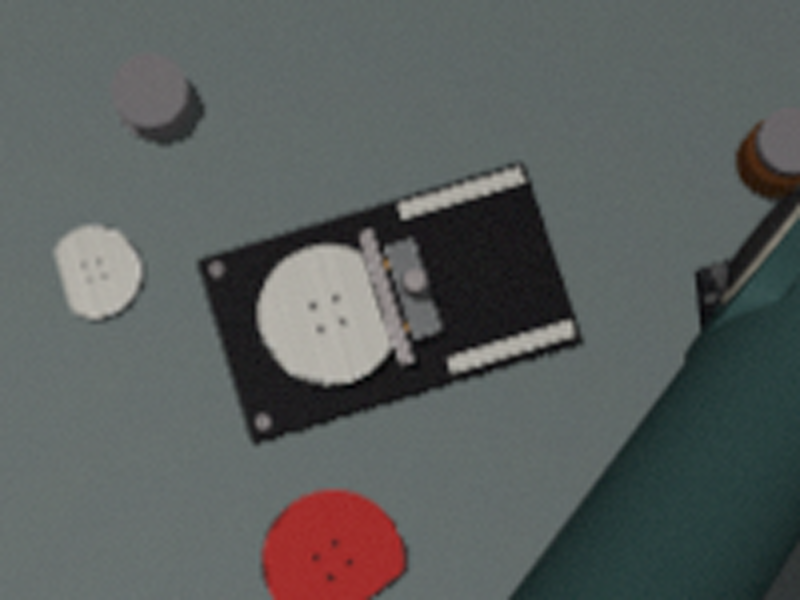

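View pics/e_side.png

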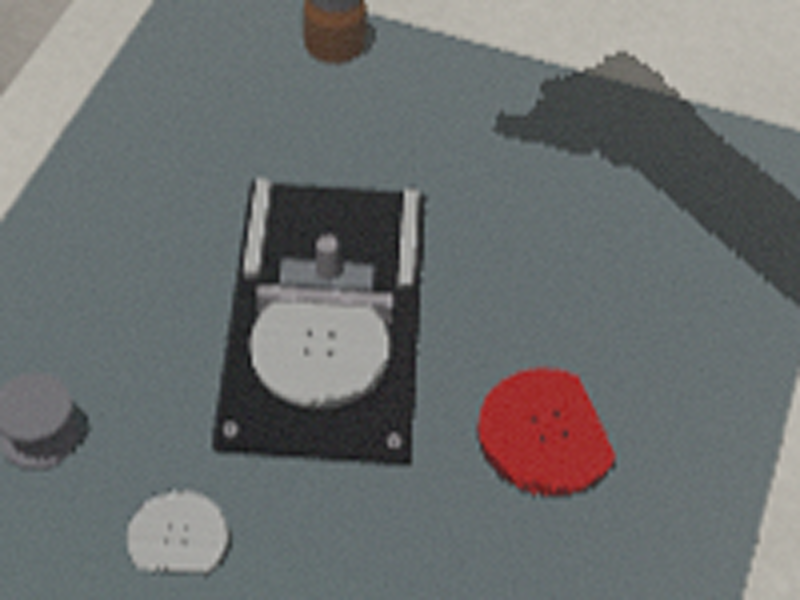

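Both final views show the bar flush along the flat with no gap: top crop about (383,298), side crop about (325,300). The rails are at 0.295–0.301 rad. The disc refit is no longer usable because the bar now merges with it in the threshold. The seating force can't be seen, so with time in hand I'll feel it: press once more, check that the bar doesn't move, retreat and hand in.

Run:
```python
from h import *
env.move_ptp(W(-.105,.13),quat(Y+np.pi/2)); env.move_linear(W(-.105),rate=.1)
env.move_linear(W(-.0845),rate=.02); env.sleep(.15)
f0=np.mean([fy() for _ in range(5)]); y=-.0845; print(current_time_s(),f0)
for i in range(16):
    y+=.0005; env.move_linear(W(y),rate=.006); f=np.mean([fy() for _ in range(3)])-f0
    print(round(current_time_s(),2),round(y*1000,2),round(ty()*1000,2),round(f,2))
    if f>11 or current_time_s()>56: break
env.sleep(.2); print("held",fy()-f0,ty())
env.move_linear(W(-.105),rate=.03); env.move_linear(W(-.105,.12),rate=.15)
print(current_time_s(),current_force())
for n in ("side",):
    cv2.imwrite("pics/f_side.png",cv2.resize(viewer.capture(n)[140:290,200:400,::-1],None,fx=4,fy=4,interpolation=cv2.INTER_CUBIC))
```

```text
41.7083 0.4226320773126894
41.96 -84.0 -83.99 0.28
42.21 -83.5 -83.46 -0.3
42.46 -83.0 -83.16 -0.29
42.71 -82.5 -83.13 2.01
42.96 -82.0 -83.04 3.64
43.21 -81.5 -82.98 5.68
43.46 -81.0 -83.02 7.45
43.71 -80.5 -83.02 6.34
43.96 -80.0 -83.03 8.7
44.21 -79.5 -82.97 9.8
44.46 -79.0 -82.94 10.04
44.71 -78.5 -82.92 10.6
44.96 -78.0 -82.93 13.58
held 12.428726109722415 -0.08290850246991455
46.8417 [-0.41004989  0.02433653 -0.90824541]
```

View pics/f_side.png

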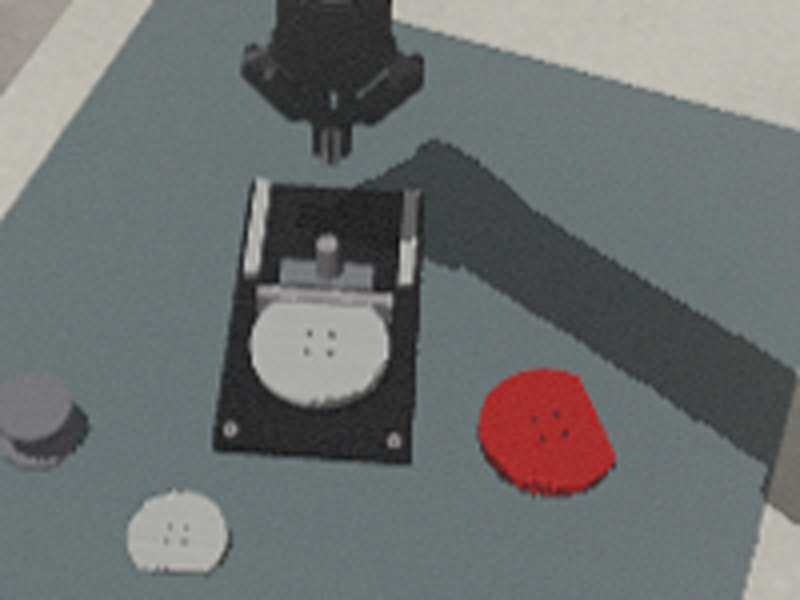

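The bar did not give: the stall position was the same within 0.15 mm up to 13.6 N. The picture shows it flush along the flat at (325,300), with the gripper clear above. Handing in.

Run:
```python
from workcell import *
workorder.job_done(); print(current_time_s())
```

```text
the job is handed in; nothing more can be done
the job is handed in; nothing more can be done
```

The job is handed in at about 47 s. The disc's flat faces the bar, and the bar bears along it. I turned the disc by pressing both fingertips on its top and spinning the wrist (5–9 N). I then pushed the bar by its post, twice, until it stalled; the highest force I read was 13.6 N.

**Alignment:** before the push, both cameras put the disc at 0.300–0.302 rad, against 0.295–0.301 for the jig's rails. After the push, the top view still gave 0.299, though with a poor fit. The side view's fit failed because the bar merges with the disc in the image, so I judged that one by eye: no gap along the flat.

**Seating:** the second push stalled within about 0.15 mm of the first, so the bar is firmly seated. The force left between bar and disc after release can't be read directly.

**Other checks:** the last side picture shows the gripper clear, with the spool and jar looking unmoved. I did not re-measure the jar, spool or meter. The first turning attempt slipped because the press was too light, so I repeated it with more force.

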